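# Shut the instrument case and press its lock studs home

### The arm

A 6-joint arm with a two-finger parallel gripper is mounted at the origin on a cart in front of the work surface, level with it; the furniture and walls round the work are solid. World frame = base frame: x ahead of the robot, y to its left, z up, the work surface at z = 0. Lengths are in m, angles in degrees, forces in N, time in s.
With the tool pointing down it reaches from about 0.225 to 0.875 m from the base axis. Payload 3.4 kg.
Tool frame: the origin (TCP) lies at the very end of the fingers, on their centre line; the grasp point (between the pads) lies 19 mm behind it; z points along the fingers, y is the line along which they close (so a half turn about z gives the same grasp; the last joint's range is limited). The gripper opens to 85 mm and grips with 20 to 120 N. Pads are 22 mm wide; open, the fingers measure 114 mm over their backs; the gripper's body (76 mm by 85 mm) begins 54 mm behind the grasp point. The pads swing forward as they close: fully open they stand 13 mm farther back than shut.
Start: joints at [-71.849, 15.808, 86.224, -0, 77.962, -6.933], TCP at [0.244, -0.521, 0.231] pointing down, gripper open.
Joint ranges: [-165.64, 165.64], [-43.16, 119.46], [12.63, 154.43], [-67.54, 247.53], [6.08, 155.33], [-154.97, 154.97]. Speed limits (degrees/s): [147.25, 147.25, 180, 180, 180, 180].

### API

Orientations are given as a 3x3 rotation matrix whose columns are the frame's x, y, z axes.
In Python, from bench import monitor, optics, finish_job gives the robot as it stands. The module is installed in compiled form; this text tells all that it offers.
- The arm moves only by the tool apply_moves, never from a script. Its argument "increments" is a list of rows, each a list of 5 numbers: the shift along the tool's x, y, z in m, then the turn about the tool's z in rad, then the opening, from 0 (shut) to 1 (fully open). In form: [[tx, ty, tz, turn, jaw], ...]. A call has 1 to 12 rows; each row shifts and turns the commanded pose from where the row before left it, along the tool's axes as they then stand; what a row does not reach is not made up. A row lasts 1/12 s, in which the tool goes at most 41.7 mm and 7.16 degrees, less where a joint would pass 70% of its speed; a pose out of reach is approached as far as the arm can. A call is refused whole if a number of a shift passes 0.0417 or a number of a turn 0.125, either way. A call with a gripper value outside its range is refused whole. The fingers move at their own pace and stop on an object; "newtons" is the grip in N (left out, the last holds). Time passes only in rows, so rows that do not move let the fingers close. It gives the time, the measured TCP pose, the force, the opening and the grip force at its end, in the units of the state.
- monitor.read_state(): the state, without advancing time (a new reading comes with each control period).
- optics.get_image(name): name is "side" or "top" or "wrist"; returns (picture, depth): 400x640x3 uint8, red, green, blue; 400x640 float32, m along the optical axis (not along the pixel's ray), 0 where there is no reading.
- optics.camera_params(name): a dict with "camera_matrix" (3x3 intrinsics, pixels), "rvec" (rotation vector, rad) and "tvec" (3), from world to camera coordinates, as OpenCV has them; the wrist camera has in their place "hand_eye" (4x4, takes a point from camera to tool coordinates, whose origin is the TCP and whose axes are the flange's). Camera axes: x right, y down, z forward; pixel columns grow to the right and rows downward; lengths in m; the calibration is good to about 2 mm. The wrist camera is an equidistant fisheye: a pixel r from the principal point sees the ray r / f radians off the axis. A picture is of the moment at which its call begins: read the wrist's pose just before it. camera_params takes no time and is no camera call.
- finish_job(): hands the job in; it is judged then, once.
The state is a dict: "t": time; "joints": joint angles; "qd": joint speeds; "effort": joint torques, N m; "tool_pos": TCP position; "tcp_rot": TCP orientation; "contact_force": force on the tool from outside, world axes, zero at the start; "wrist_torque": the same for the moment, N m; "opening": opening from 0.0 (shut) to 1.0 (fully open); "grip_force": force on a finger pad.
Only numpy, scipy, OpenCV 4.12 (cv2) and the standard library are available. Lean on these libraries where they do the work, as an engineer would, in place of code of your own. Each camera call takes 0.05 s, during which the arm holds its last target. There are 200 camera calls.

### The job

Close the instrument case that holds the pocket scale and the syringe: swing its blue lid down without slamming it, then press the three lock studs along the lid's front edge fully home, the yellow middle stud first and the two orange outer ones only after it, so that the seal seats evenly. At the end the lid is fully shut and no gap is left under any stud's cap. Leave the blue-capped reagent jar and the pink scoop where they stand.

Things in the scene. Friction and masses are not known exactly. Their poses are not given: they have to be found in the camera images.
- case: Grey plastic instrument case, fixed to the table. Origin: centre of its tray's underside, on the table. Its x axis points from the front (stud side, towards the robot) to the hinge at the back, y to the left, z up. Tray 120 x 220 x 58 mm; a front flange reaches to x = -89 mm; rim 58 mm above the table.
- case_lid (a joint): Blue lid, a 155 x 224 x 6 mm plate hinged at the back of the case; angle in rad, 0 fully shut, about 1.57 upright, 1.9 at most (leaning back). The stiff hinge stays where it is left; about 3 N at the front edge moves it.
- lid_hinge (a point): Middle of the hinge axis, at x = 65 mm, y = 0, z = 60 mm in the case's frame; the axis runs along the case's y.
- lid_edge (a point): Middle of the lid's free edge, on its outer face, 155 mm from the hinge axis (front edge when shut, top edge when open); the outer face is 4 mm off the plane through the hinge axis. A 10 mm finger lip, 50 mm wide, sticks out beyond it.
- stud_mid (a joint): Yellow lock stud in the middle: how far it is pressed in, 0 (standing proud) to 0.010 m (home, cap down on its black collar). It slides square to the lid, needs about 6 N, and stays where it is left.
- stud_left (a joint): Orange stud on the left (+y of the case): the same.
- stud_right (a joint): Orange stud on the right (-y of the case): the same.
- stud_mid_top (a point): Centre of the top of the yellow stud's cap (28 mm across, 8 mm thick), 140 mm from the hinge axis, in the middle of the lid; z axis points out of the lid. With the lid shut and the stud home it is 75 mm above the table, proud 85 mm; the lid's face is 64 mm above the table.
- stud_left_top (a point): Centre of the top of the left orange stud's cap, 72 mm left of the yellow one; the same size and heights.
- stud_right_top (a point): Centre of the top of the right orange stud's cap, 72 mm right of the yellow one; the same size and heights.
- reagent_jar: Loose clear jar with a blue cap, 59 mm across, 115 mm high, beyond the microscope, to the left behind the case; origin at the centre of its underside. To be left alone.
- pink_scoop: Loose pink scoop, 43 x 129 x 20 mm, lying near the front edge of the table; origin at the centre of its underside. To be left alone.

How it is judged (in metres and radians):
On the way:
1. the lid is shut and the yellow middle stud is home while both orange studs still stand proud (value of joint case_lid below 0.03 rad and value of joint stud_mid above 0.0085 m and value of joint each of stud_left, stud_right below 0.005 m).
At the end, for the whole second after the job is handed in: The lid is shut (within 0.03 rad), all three studs are home (at least 8.5 of 10 mm), and the jar and the scoop are within 20 mm of where they stood (value of joint case_lid below 0.03 rad and value of joint each of stud_mid, stud_left, stud_right above 0.0085 m and distance of each of reagent_jar, pink_scoop from where it was at the start of the episode below 0.02 m); the robot touches nothing.
It fails at once if the lid is slammed (swings shut faster than 4 rad/s) (velocity of joint case_lid below -4 rad/s).
It fails at once if the reagent jar or the pink scoop is knocked away (20 mm) (distance of any of reagent_jar, pink_scoop from where it was at the start of the episode above 0.02 m).
It also fails if it takes over 61 s, if anything falls off the work surface, if the arm or the gripper's body presses on something with over 40 N, if the wrist force passes 120 N, or if a joint passes its speed limit or range.

## Working session

There is one attempt and no reset: what is moved stays moved. The work goes in short steps, Python scripts to look and compute and a tool call to move; the robot and the scene stay as the last step left them, time stands still between calls to the robot, and variables do not carry over. Pictures are saved under pics/ and viewed, at most 10 in all, crops included, and the job is handed in when it is done.

Besides the shell and the picture viewer there is one more tool, called in YAML: its name, and indented under it one key for each argument. apply_moves: Moves the arm, as the interface text tells. Its arguments: {"type":"object","properties":{"increments":{"type":"array"},"newtons":{"type":"number"}},"required":["increments"]}

```bash
mkdir -p pics
python3 - <<'E'
from bench import monitor, optics
import cv2,numpy as np
s=monitor.read_state();print({k:np.round(s[k],3).tolist() for k in s})
for n in("side","top"):
    p,d=optics.get_image(n);cv2.imwrite(f"pics/{n}0.png",p[:,:,::-1]);np.savez(f"{n}0.npz",p=p,d=d)
    print(optics.camera_params(n))
E
```

```text
{'t': 0.0, 'joints': [-71.851, 15.848, 86.295, 0.001, 77.963, -6.933], 'qd': [-0.014, -0.014, -0.024, 0.132, -0.136, -0.02], 'effort': [-0.003, -41.679, -24.581, -0.001, 0.011, -0.0], 'tool_pos': [0.244, -0.52, 0.23], 'tcp_rot': [[0.906, 0.424, -0.001], [0.424, -0.906, 0.002], [0.0, -0.002, -1.0]], 'contact_force': [-0.468, -0.112, 0.408], 'wrist_torque': [0.044, -0.01, -0.061], 'grip_force': 0.0, 'opening': 1.001}
{'camera_matrix': array([[474.3641317 ,   0.        , 321.07154461],
       [  0.        , 474.3641317 , 195.07980296],
       [  0.        ,   0.        ,   1.        ]]), 'rvec': array([ 2.06792371,  0.14167888, -0.05849997]), 'tvec': array([-0.52540597, -0.02471768,  1.44641795])}
{'camera_matrix': array([[379.94624966,   0.        , 327.39422512],
       [  0.        , 379.94624966, 195.70042332],
       [  0.        ,   0.        ,   1.        ]]), 'rvec': array([ 2.1944136 , -2.16062363,  0.12926682]), 'tvec': array([-0.10430359,  0.53968867,  0.88234713])}
```

View pics/side0.png

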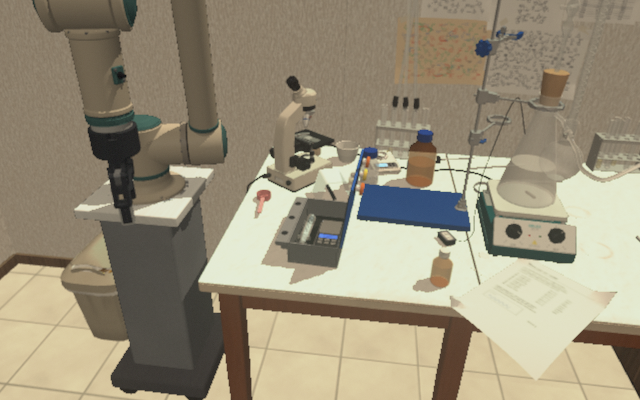

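View pics/top0.png

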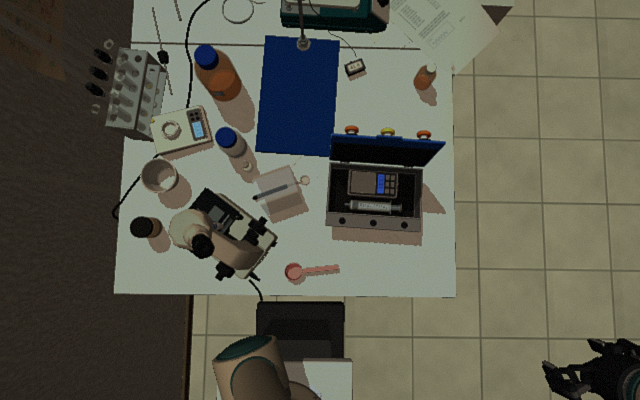

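The top view shows the case at about (327-425, 135-232), with its lid upright and the studs at (351,130), (387,131) and (424,134). The scoop is at (310,270) and the jar at (230,140). I'll measure from the depth data next.

```bash
cat > h.py <<'E'
import cv2,numpy as np
from bench import monitor, optics
def cloud(n,d):
    c=optics.camera_params(n);K=c["camera_matrix"];R=cv2.Rodrigues(c["rvec"])[0]
    v,u=np.mgrid[0:400,0:640]
    P=np.stack([(u-K[0,2])/K[0,0]*d,(v-K[1,2])/K[1,1]*d,d],-1)-c["tvec"].ravel()
    return P@R
def masks(p):
    h=cv2.cvtColor(p,cv2.COLOR_RGB2HSV);H,S,V=h[...,0].astype(int),h[...,1],h[...,2]
    return dict(orange=(H>=3)&(H<=14)&(S>140)&(V>110),yellow=(H>=19)&(H<=32)&(S>120)&(V>110),blue=(H>=105)&(H<=125)&(S>150))
def blobs(n,p,d,roi):
    P=cloud(n,d);u0,u1,v0,v1=roi
    for k,m in masks(p).items():
        w=np.zeros(m.shape,np.uint8);w[v0:v1,u0:u1]=m[v0:v1,u0:u1]
        N,L,st,ce=cv2.connectedComponentsWithStats(w)
        for i in range(1,N):
            if st[i,4]>=12:
                q=P[(L==i)&(d>0)]
                print(n,k,st[i],ce[i].round(1),'med',np.median(q,0).round(3),'lo',np.percentile(q,3,0).round(3),'hi',np.percentile(q,97,0).round(3))
E
python3 - <<'E'
from h import *
t=np.load("top0.npz");s=np.load("side0.npz")
blobs("top",t["p"],t["d"],(320,450,120,240)); blobs("side",s["p"],s["d"],(340,385,145,240))
P=cloud("top",t["d"])
m=np.zeros((400,640),bool);m[125:245,315:435]=1
r=m&(abs(P[...,2]-.058)<.006)
q=P[r];print(len(q),np.median(q,0)); print(cv2.minAreaRect(q[:,:2].astype(np.float32)*1000))
# rim left/right edges and front per row
for v in range(155,236,5):
    u=np.where(r[v])[0]
    if len(u): print(v,u.min(),u.max(),P[v,u.min()].round(3),P[v,u.max()].round(3))
f=P[m&(P[...,2]>.03)&(P[...,2]<.075)];
print(np.histogram(P[m][:,2],bins=np.arange(-.01,.26,.01)))
c=t["p"][115:245,310:450,::-1];cv2.imwrite("pics/crop1.png",cv2.resize(c,None,fx=5,fy=4.6,interpolation=cv2.INTER_CUBIC))
E
```

```text
top orange [345 126  12   4  31] [350.6 127.2] med [ 0.659 -0.137  0.209] lo [ 0.656 -0.147  0.201] hi [ 0.661 -0.126  0.213]
top orange [418 131  12   3  30] [423.5 132.1] med [ 0.651 -0.279  0.209] lo [ 0.649 -0.29   0.204] hi [ 0.654 -0.271  0.212]
top yellow [381 128  13   4  30] [386.9 129.6] med [ 0.656 -0.209  0.208] lo [ 0.652 -0.22   0.201] hi [ 0.658 -0.197  0.211]
top blue [ 320  120  125   40 1442] [367.3 140.1] med [ 0.636 -0.158  0.191] lo [ 0.626 -0.31   0.021] hi [ 0.722 -0.078  0.221]
top blue [377 174   8  20 141] [380.2 183.3] med [ 0.574 -0.223  0.025] lo [ 0.551 -0.232  0.022] hi [ 0.596 -0.215  0.028]
side orange [366 156   4  11  25] [367.4 160.9] med [ 0.658 -0.148  0.203] lo [ 0.655 -0.155  0.101] hi [0.662 0.113 0.211]
side orange [360 183   4  11  28] [361.5 187.8] med [ 0.651 -0.292  0.205] lo [ 0.647 -0.297  0.156] hi [ 0.654 -0.203  0.21 ]
side yellow [363 169   5  11  33] [364.8 173.8] med [ 0.655 -0.219  0.203] lo [ 0.647 -0.225  0.055] hi [0.659 0.107 0.211]
side blue [360 148  16  12  34] [366.9 151.1] med [0.653 0.129 0.115] lo [ 0.64  -0.156  0.112
[... 797 characters left out ...]
52  -0.313  0.059]
210 326 420 [ 0.505 -0.093  0.055] [ 0.508 -0.31   0.059]
215 326 420 [ 0.493 -0.093  0.057] [ 0.497 -0.31   0.06 ]
220 326 420 [ 0.482 -0.093  0.058] [ 0.485 -0.311  0.057]
225 326 420 [ 0.471 -0.093  0.055] [ 0.474 -0.311  0.056]
230 395 419 [ 0.461 -0.253  0.053] [ 0.462 -0.308  0.058]
(array([2636, 3799,  479, 1769,  430,  317, 1607,  189,  123,  140,  135,
        154,  149,  157,  159,  171,  174,  168,  232,  269,  240,  407,
        375,   71,    0,    0]), array([-0.01,  0.  ,  0.01,  0.02,  0.03,  0.04,  0.05,  0.06,  0.07,
        0.08,  0.09,  0.1 ,  0.11,  0.12,  0.13,  0.14,  0.15,  0.16,
        0.17,  0.18,  0.19,  0.2 ,  0.21,  0.22,  0.23,  0.24,  0.25]))
```

View pics/crop1.png

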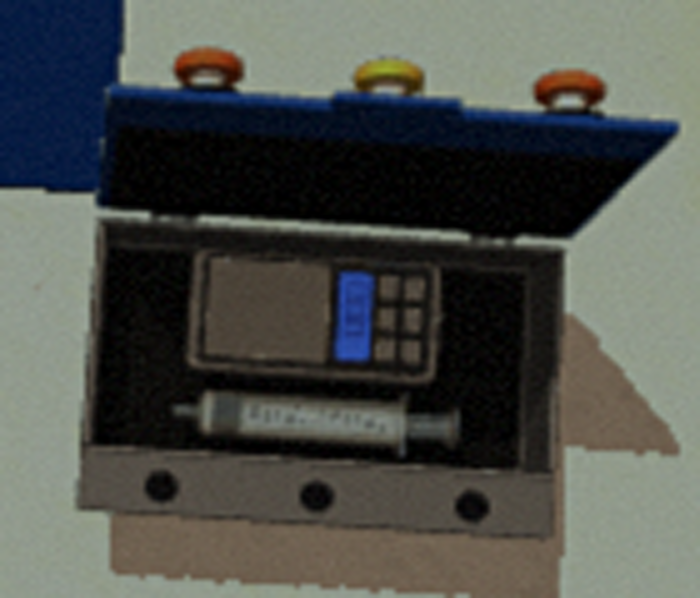

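apply_moves:
  increments:
    - [0,0,-0.008,-0.12,0]
    - [0,0,-0.008,-0.12,0]
    - [0,0,-0.008,-0.12,0]
    - [0,0,-0.008,-0.12,0]
    - [0,0,-0.008,-0.12,0]
    - [0,0,-0.008,-0.12,0]
    - [0,0,-0.008,-0.12,0]
    - [0,0,-0.008,-0.12,0]
    - [0,0,-0.008,-0.12,0]
    - [0,0,0,0,0]
  newtons: 40

```text
t: 0.93
tool_pos: [0.244, -0.5214, 0.3045]
tcp_rot: [[0.051, 0.999, 0.001], [0.999, -0.051, -0.002], [-0.002, 0.001, -1.0]]
contact_force: [0.2, 0.7, 0.3]
opening: -0.001
grip_force: 0.0
```

```bash
cat >> h.py <<'E'
C=np.array([.5545,-.2058]);Y=-np.arctan(.0537);cx=np.array([np.cos(Y),np.sin(Y)]);cy=np.array([-np.sin(Y),np.cos(Y)])
def where(target=None):
    s=monitor.read_state();p=np.array(s["tool_pos"]);R=np.array(s["tcp_rot"]);q=p[:2]-C
    print("t",round(s["t"],2),"case mm",(1000*np.r_[q@cx,q@cy,p[2]]).round(1),"yaw err deg",round(np.degrees(np.arctan2(R[1,1],R[0,1])-Y),2),"F",np.round(s["contact_force"],1),"op",s["opening"])
    if target is not None:
        w=np.r_[C+target[0]*cx/1e3+target[1]*cy/1e3,target[2]/1e3];print("tool shift mm",(1000*R.T@(w-p)).round(1))
E
python3 - <<'E'
from h import *
where((125,-36,302)); print(optics.camera_params("wrist")["hand_eye"].round(3))
E
```

```text
t 0.93 case mm [-293.2 -331.8  304.5] yaw err deg 0.15 F [0.2 0.7 0.3] op -0.0007481872535815505
tool shift mm [294.7 418.9   2.2]
[[ 0.001 -0.952 -0.307  0.078]
 [ 1.     0.001  0.    -0.   ]
 [-0.    -0.307  0.952 -0.143]
 [ 0.     0.     0.     1.   ]]
```

apply_moves:
  increments:
    - [0.021,0.03,0,0,0]
    - [0.021,0.03,0,0,0]
    - [0.021,0.03,0,0,0]
    - [0.021,0.03,0,0,0]
    - [0.021,0.03,0,0,0]
    - [0.021,0.03,0,0,0]
    - [0.021,0.03,0,0,0]
    - [0.021,0.03,0,0,0]
    - [0.021,0.03,0,0,0]
    - [0.021,0.03,0,0,0]
    - [0.021,0.03,0,0,0]
    - [0.021,0.03,0,0,0]

```text
t: 1.93
tool_pos: [0.6177, -0.2868, 0.3023]
tcp_rot: [[0.056, 0.998, -0.001], [0.998, -0.056, 0.001], [0.0, -0.001, -1.0]]
contact_force: [-0.2, -1.0, 0.5]
opening: -0.001
grip_force: 0.0
```

apply_moves:
  increments:
    - [0.021,0.03,0,0,0]
    - [0.021,0.03,0,0,0]
    - [0,0,0,0,0]
    - [0,0,0,0,0]
    - [0,0,0,0,0]

```text
t: 2.35
tool_pos: [0.6782, -0.2495, 0.3021]
tcp_rot: [[0.054, 0.999, -0.002], [0.999, -0.054, 0.0], [-0.0, -0.002, -1.0]]
contact_force: [-0.9, -0.1, 0.2]
opening: -0.002
grip_force: 0.0
```

Run:
```python
from h import *
where((125,-36,177)); 
p,d=optics.get_image("top");cv2.imwrite("pics/t2.png",p[:,:,::-1][60:260,240:480].repeat(3,0).repeat(3,1)[:600,:720])
```

```text
t 2.35 case mm [125.9 -37.  302.1] yaw err deg -0.04 F [-0.9 -0.1  0.2] op -0.0018916613328408256
tool shift mm [  1.   -0.6 125.1]
```

View pics/t2.png

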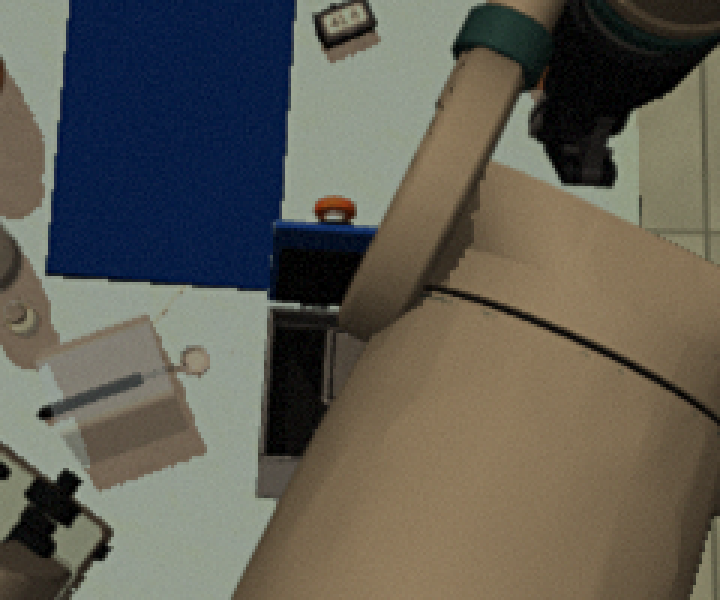

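The arm hides the right-hand studs but hangs well above the lid, and the left stud and lid edge (350,215) are still where they were. I'll descend behind the lid, in the gap between the yellow and right studs.

apply_moves:
  increments:
    - [0,0,0.021,0,0]
    - [0,0,0.021,0,0]
    - [0,0,0.021,0,0]
    - [0,0,0.021,0,0]
    - [0,0,0.021,0,0]
    - [0,0,0.021,0,0]
    - [0,0,0,0,0]
    - [0,0,0,0,0]

```text
t: 3.07
tool_pos: [0.677, -0.2504, 0.1767]
tcp_rot: [[0.055, 0.998, -0.002], [0.998, -0.055, 0.001], [0.001, -0.002, -1.0]]
contact_force: [-0.2, -0.2, 0.3]
opening: 0.003
grip_force: 0.0
```

apply_moves:
  increments:
    - [0,-0.005,0,0,0]
    - [0,-0.005,0,0,0]
    - [0,-0.005,0,0,0]
    - [0,-0.005,0,0,0]
    - [0,-0.005,0,0,0]
    - [0,-0.005,0,0,0]
    - [0,-0.005,0,0,0]
    - [0,-0.005,0,0,0]
    - [0,0,0,0,0]

```text
t: 3.82
tool_pos: [0.6383, -0.2475, 0.1782]
tcp_rot: [[0.053, 0.999, 0.001], [0.999, -0.053, -0.001], [-0.001, 0.001, -1.0]]
contact_force: [1.6, -0.3, 0.8]
opening: 0.001
grip_force: 0.6
```

Run:
```python
from h import *
where()
p,d=optics.get_image("side");blobs("side",p,d,(330,385,140,240));cv2.imwrite("pics/s3.png",cv2.resize(p[110:260,250:450,::-1],None,fx=4,fy=4))
```

```text
t 3.82 case mm [ 85.9 -37.1 178.2] yaw err deg 0.03 F [ 1.6 -0.3  0.8] op 0.0006207374129697613
side orange [355 181   4  12  39] [356.3 186.1] med [ 0.64  -0.289  0.206] lo [ 0.636 -0.296  0.195] hi [ 0.643 -0.26   0.213]
```

View pics/s3.png

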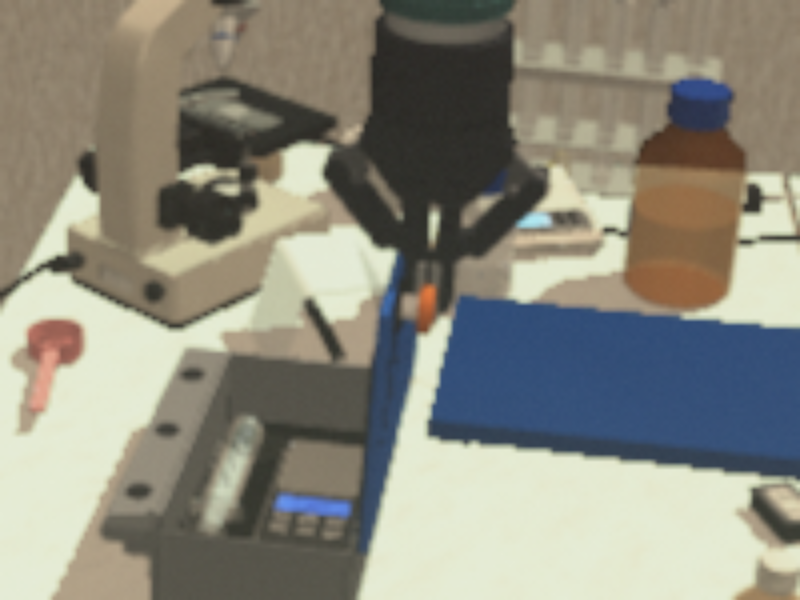

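The side view shows the shut fingers behind the lid at crop (430,270), and the lid has started to swing, with the right stud at x 0.640. Next I'll follow the lid's arc.

apply_moves:
  increments:
    - [0,-0.011,0.002,0,0]
    - [0,-0.011,0.002,0,0]
    - [0,-0.01,0.002,0,0]
    - [0,-0.0095,0.0026,0,0]
    - [0,-0.009,0.004,0,0]
    - [0,-0.009,0.004,0,0]
    - [0,-0.0085,0.005,0,0]
    - [0,-0.0085,0.006,0,0]
    - [0,0,0,0,0]

```text
t: 4.62
tool_pos: [0.5599, -0.2429, 0.1485]
tcp_rot: [[0.053, 0.999, -0.004], [0.999, -0.053, 0.001], [0.001, -0.004, -1.0]]
contact_force: [-1.0, 0.1, -0.4]
opening: -0.004
grip_force: 0.0
```

Run:
```python
from h import *
where((8.7,-36,150.7))
p,d=optics.get_image("side");cv2.imwrite("pics/s4.png",cv2.resize(p[110:260,250:450,::-1],None,fx=4,fy=4))
```

```text
t 4.62 case mm [  7.4 -36.7 148.5] yaw err deg 0.02 F [-1.   0.1 -0.4] op -0.003880582666435265
tool shift mm [ 0.7  1.3 -2.2]
```

View pics/s4.png

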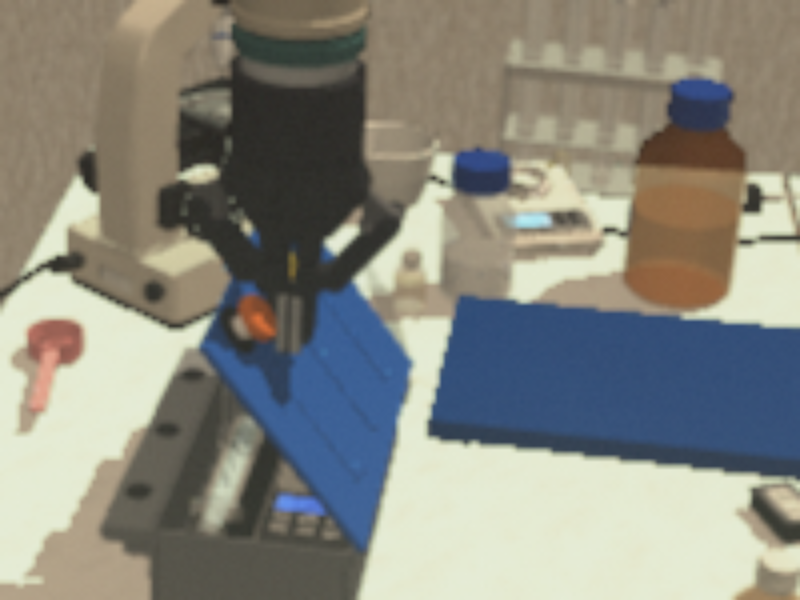

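The lid is at about 45-50° and follows the fingertip cleanly, so I'll keep going along the arc.

apply_moves:
  increments:
    - [0,-0.007,0.006,0,0]
    - [0,-0.007,0.006,0,0]
    - [0,-0.006,0.008,0,0]
    - [0,-0.006,0.008,0,0]
    - [0,-0.005,0.009,0,0]
    - [0,-0.004,0.009,0,0]
    - [0,-0.003,0.0095,0,0]
    - [0,-0.003,0.0095,0,0]
    - [0,-0.001,0.008,0,0]
    - [0,-0.001,0.006,0,0]
    - [0,0,0.003,0,0]
    - [0,0,0,0,0]

```text
t: 5.67
tool_pos: [0.5192, -0.2407, 0.0666]
tcp_rot: [[0.053, 0.999, -0.001], [0.999, -0.053, 0.001], [0.001, -0.001, -1.0]]
contact_force: [-0.7, -0.6, 0.5]
opening: -0.003
grip_force: 0.0
```

Run:
```python
from h import *
where((-35,-36,64))
```

```text
t 5.67 case mm [-33.3 -36.7  66.6] yaw err deg 0.03 F [-0.7 -0.6  0.5] op -0.002651699091929962
tool shift mm [ 0.7 -1.7  2.6]
```

apply_moves:
  increments:
    - [0,0,0.001,0,0]
    - [0,0,0.001,0,0]
    - [0,0,0.001,0,0]
    - [0,0,0,0,0]
    - [0,0,0,0,0]

```text
t: 6.08
tool_pos: [0.5199, -0.2412, 0.065]
tcp_rot: [[0.053, 0.999, 0.001], [0.999, -0.053, -0.0], [-0.0, 0.001, -1.0]]
contact_force: [0.2, 0.8, -0.3]
opening: -0.003
grip_force: 0.3
```

apply_moves:
  increments:
    - [0,0,0.001,0,0]
    - [0,0,0.001,0,0]
    - [0,0,0,0,0]
    - [0,0,0,0,0]

```text
t: 6.42
tool_pos: [0.5199, -0.2412, 0.064]
tcp_rot: [[0.053, 0.999, 0.001], [0.999, -0.053, -0.001], [-0.001, 0.001, -1.0]]
contact_force: [-0.9, 0.6, 7.5]
opening: -0.002
grip_force: 3.8
```

apply_moves:
  increments:
    - [0,0,0.001,0,0]
    - [0,0,0,0,0]
    - [0,0,0,0,0]

```text
t: 6.67
tool_pos: [0.5199, -0.2412, 0.0639]
tcp_rot: [[0.053, 0.999, 0.002], [0.999, -0.053, -0.001], [-0.001, 0.002, -1.0]]
contact_force: [-2.1, 1.9, 12.8]
opening: -0.003
grip_force: 6.6
```

apply_moves:
  increments:
    - [0,0,-0.02,0,0]
    - [0,0,-0.03,0,0]
    - [0,0,-0.03,0,0]
    - [0,-0.04,-0.03,0,0]
    - [0,-0.04,-0.03,0,0]
    - [0,-0.04,-0.03,0,0]
    - [0,-0.04,0,0,0]
    - [0,-0.04,0,0,0]
    - [0,0,0,0,0]
    - [0,0,0,0,0]
    - [0,0,0,0,0]

```text
t: 7.58
tool_pos: [0.3401, -0.2318, 0.217]
tcp_rot: [[0.054, 0.999, 0.002], [0.999, -0.054, -0.001], [-0.001, 0.002, -1.0]]
contact_force: [1.0, -0.5, -0.1]
opening: 0.004
grip_force: 0.0
```

Run:
```python
from h import *
p,d=optics.get_image("top");blobs("top",p,d,(320,450,120,245));P=cloud("top",d)
m=masks(p)["blue"];m[:160]=0;m[:,:315]=0;m[:,440:]=0;m&=P[...,2]<.08
q=P[m];A=np.c_[q[:,:2]-C,np.ones(len(q))];print(len(q),np.linalg.lstsq(A,q[:,2],rcond=None)[0])
p,d=optics.get_image("side");blobs("side",p,d,(270,385,140,260))
where((-75,0,110))
```

```text
top orange [337 215  12  11 103] [342.2 219.9] med [ 0.482 -0.129  0.083] lo [ 0.47  -0.14   0.081] hi [ 0.493 -0.117  0.086]
top orange [401 219  12  11 103] [406.2 224.1] med [ 0.475 -0.272  0.084] lo [ 0.464 -0.283  0.082] hi [ 0.486 -0.261  0.087]
top yellow [369 217  12  11 106] [374.3 222. ] med [ 0.478 -0.2    0.084] lo [ 0.467 -0.212  0.081] hi [ 0.489 -0.189  0.087]
top blue [320 120  14  36 461] [325.9 136.9] med [ 0.687 -0.09   0.023] lo [ 0.644 -0.105  0.02 ] hi [ 0.728 -0.076  0.026]
top blue [ 325  160   99   74 5924] [374.5 194.5] med [ 0.543 -0.203  0.064] lo [ 0.467 -0.309  0.061] hi [ 0.612 -0.1    0.067]
5916 [ 0.11714696 -0.01398897  0.06491668]
side orange [293 194  10   6  45] [297.7 196.1] med [ 0.483 -0.133  0.082] lo [ 0.472 -0.141  0.078] hi [ 0.495 -0.12   0.085]
side orange [279 221  11   8  66] [284.  224.3] med [ 0.474 -0.275  0.083] lo [ 0.458 -0.286  0.057] hi [ 0.486 -0.22   0.086]
side yellow [287 207  10   6  54] [291.2 209.6] med [ 0.479 -0.205  0.083] lo [ 0.469 -0.214  0.08 ] hi [ 0.49  -0.192  0.086]
side blue [364 148  12   4  20] [369.4 149.8] med [0.658 0.133 0.114] lo [0.644 0.122 0.111] hi [0.674 0.144 0.116]
side blue [301 196  50  39 775] [328.4 210.1] med [ 0.572 -0.155  0.064] lo [ 0.503 -0.246  0.061] hi [ 0.615 -0.1    0.066]
side blue [310 220  11   6  23] [315.7 221.9] med [ 0.544 -0.219  0.063] lo [ 0.53  -0.232  0.062] hi [ 0.555 -0.211  0.065]
side blue [338 226   7   5  13] [341.5 228.2] med [ 0.609 -0.241  0.064] lo [ 0.602 -0.249  0.061] hi [ 0.614 -0.228  0.065]
t 7.68 case mm [-212.   -37.5  216.7] yaw err deg 0.06 F [ 0.2 -0.6  0.1] op -0.004034811806555801
tool shift mm [ 37.4 137.  106.8]
```

apply_moves:
  increments:
    - [0.0095,0.034,0,0,0]
    - [0.0095,0.034,0,0,0]
    - [0.0095,0.034,0,0,0]
    - [0.0095,0.034,0,0,0]
    - [0,0,0.03,0,0]
    - [0,0,0.03,0,0]
    - [0,0,0.03,0,0]
    - [0,0,0.03,0,0]
    - [0,0,0,0,0]
    - [0,0,0,0,0]

```text
t: 8.52
tool_pos: [0.4775, -0.1999, 0.0951]
tcp_rot: [[0.052, 0.999, -0.004], [0.999, -0.052, 0.002], [0.002, -0.004, -1.0]]
contact_force: [0.0, -0.0, 0.4]
opening: 0.003
grip_force: 0.0
```

Run:
```python
from h import *
where((-75.5,1,75))
```

```text
t 8.52 case mm [-77.2   1.7  95.1] yaw err deg 0.1 F [ 0.  -0.   0.4] op 0.003485754492686792
tool shift mm [-0.8  1.8 20.1]
```

apply_moves:
  increments:
    - [0,0.001,0.004,0,0]
    - [0,0,0.004,0,0]
    - [0,0,0.003,0,0]
    - [0,0,0.002,0,0]
    - [0,0,0.002,0,0]
    - [0,0,0.002,0,0]
    - [0,0,0.002,0,0]
    - [0,0,0.001,0,0]
    - [0,0,0,0,0]
    - [0,0,0,0,0]

```text
t: 9.35
tool_pos: [0.4792, -0.2012, 0.0778]
tcp_rot: [[0.053, 0.999, 0.002], [0.999, -0.053, -0.001], [-0.001, 0.002, -1.0]]
contact_force: [-0.2, 0.2, 5.7]
opening: 0.001
grip_force: 2.9
```

apply_moves:
  increments:
    - [0,0,0.001,0,0]
    - [0,0,0,0,0]
    - [0,0,0,0,0]

```text
t: 9.6
tool_pos: [0.4792, -0.2012, 0.0767]
tcp_rot: [[0.053, 0.999, 0.002], [0.999, -0.053, -0.001], [-0.001, 0.002, -1.0]]
contact_force: [-0.1, 1.2, 4.6]
opening: -0.003
grip_force: 2.6
```

Force is steady at about 6 N, so the stud is sliding. I'll press on to its stop.

apply_moves:
  increments:
    - [0,0,0.001,0,0]
    - [0,0,0.001,0,0]
    - [0,0,0,0,0]
    - [0,0,0,0,0]

```text
t: 9.93
tool_pos: [0.4792, -0.2012, 0.0749]
tcp_rot: [[0.053, 0.999, 0.002], [0.999, -0.053, -0.001], [-0.001, 0.002, -1.0]]
contact_force: [-0.9, 0.2, 7.3]
opening: 0.003
grip_force: 3.5
```

apply_moves:
  increments:
    - [0,0,0.001,0,0]
    - [0,0,0,0,0]
    - [0,0,0,0,0]

```text
t: 10.18
tool_pos: [0.4792, -0.2012, 0.0748]
tcp_rot: [[0.053, 0.999, 0.002], [0.999, -0.053, -0.001], [-0.001, 0.002, -1.0]]
contact_force: [-2.6, 1.4, 13.1]
opening: -0.006
grip_force: 6.6
```

The yellow stud is home: it stopped at 0.0748 m with the force rising to 13 N. Now the left orange stud.

apply_moves:
  increments:
    - [0,0,-0.015,0,0]
    - [0,0,-0.01,0,0]
    - [0.024,0,0,0,0]
    - [0.024,0,0,0,0]
    - [0.024,0,0,0,0]
    - [0,0,0,0,0]
    - [0,0,0.008,0,0]
    - [0,0,0.005,0,0]
    - [0,0,0.002,0,0]
    - [0,0,0.002,0,0]
    - [0,0,0.002,0,0]
    - [0,0,0.001,0,0]

```text
t: 11.18
tool_pos: [0.4826, -0.1294, 0.0777]
tcp_rot: [[0.055, 0.999, 0.0], [0.999, -0.055, 0.001], [0.001, 0.0, -1.0]]
contact_force: [-0.6, 2.2, 5.7]
opening: -0.001
grip_force: 2.9
```

apply_moves:
  increments:
    - [0,0,0.001,0,0]
    - [0,0,0.001,0,0]
    - [0,0,0.001,0,0]
    - [0,0,0.001,0,0]
    - [0,0,0.001,0,0]
    - [0,0,0,0,0]
    - [0,0,0,0,0]

```text
t: 11.77
tool_pos: [0.4826, -0.1294, 0.0747]
tcp_rot: [[0.055, 0.999, 0.001], [0.999, -0.055, 0.0], [0.0, 0.001, -1.0]]
contact_force: [-3.6, 3.8, 18.0]
opening: 0.003
grip_force: 9.3
```

The left stud is home at 0.0747 m, so next is the right one.

apply_moves:
  increments:
    - [0,0,-0.015,0,0]
    - [0,0,-0.011,0,0]
    - [-0.036,0,0,0,0]
    - [-0.036,0,0,0,0]
    - [-0.036,0,0,0,0]
    - [-0.036,0,0,0,0]
    - [0,0,0,0,0]
    - [0,0,0,0,0]
    - [0,0,0.008,0,0]
    - [0,0,0.005,0,0]
    - [0,0,0.002,0,0]
    - [0,0,0.002,0,0]

```text
t: 12.77
tool_pos: [0.4741, -0.2717, 0.0816]
tcp_rot: [[0.051, 0.999, -0.002], [0.999, -0.051, 0.0], [-0.0, -0.002, -1.0]]
contact_force: [-2.3, 0.0, 5.9]
opening: -0.001
grip_force: 3.0
```

apply_moves:
  increments:
    - [0,0,0.002,0,0]
    - [0,0,0.001,0,0]
    - [0,0,0.001,0,0]
    - [0,0,0.001,0,0]
    - [0,0,0.001,0,0]
    - [0,0,0.001,0,0]
    - [0,0,0,0,0]
    - [0,0,0,0,0]

```text
t: 13.43
tool_pos: [0.4741, -0.2717, 0.075]
tcp_rot: [[0.051, 0.999, -0.002], [0.999, -0.051, -0.0], [-0.0, -0.002, -1.0]]
contact_force: [-2.5, -0.9, 5.5]
opening: 0.001
grip_force: 2.7
```

apply_moves:
  increments:
    - [0,0,0.001,0,0]
    - [0,0,0.001,0,0]
    - [0,0,0,0,0]
    - [0,0,0,0,0]

```text
t: 13.77
tool_pos: [0.4742, -0.2718, 0.0747]
tcp_rot: [[0.051, 0.999, -0.001], [0.999, -0.051, -0.001], [-0.001, -0.001, -1.0]]
contact_force: [-5.5, 1.8, 15.8]
opening: 0.001
grip_force: 8.3
```

apply_moves:
  increments:
    - [0,0,-0.02,0,0]
    - [0,0,-0.03,0,0]
    - [0,0,-0.03,0,0]
    - [0,-0.04,-0.03,0,0]
    - [0,-0.04,-0.03,0,0]
    - [0,-0.04,0,0,0]
    - [0,0,0,0,0]
    - [0,0,0,0,0]

```text
t: 14.43
tool_pos: [0.3668, -0.2656, 0.2028]
tcp_rot: [[0.054, 0.999, 0.0], [0.999, -0.054, 0.0], [0.0, 0.0, -1.0]]
contact_force: [0.2, -0.2, -0.1]
opening: 0.001
grip_force: 0.0
```

Run:
```python
from h import *
where()
p,d=optics.get_image("top");blobs("top",p,d,(335,450,160,245))
q,d=optics.get_image("side");blobs("side",q,d,(270,330,190,260))
cv2.imwrite("pics/s9.png",np.vstack([cv2.resize(q[150:250,240:400,::-1],(480,300)),cv2.resize(p[120:295,280:560,::-1],(480,300))]))
```

```text
t 14.43 case mm [-184.2  -69.8  202.8] yaw err deg -0.01 F [ 0.2 -0.2 -0.1] op 0.00123759004828196
top orange [337 215  11  11 101] [342.1 220. ] med [ 0.482 -0.129  0.075] lo [ 0.471 -0.14   0.073] hi [ 0.493 -0.118  0.077]
top orange [400 219  12  11 101] [405.1 224.2] med [ 0.475 -0.272  0.075] lo [ 0.464 -0.283  0.072] hi [ 0.486 -0.261  0.078]
top yellow [368 217  12  11 105] [373.6 222.1] med [ 0.478 -0.201  0.075] lo [ 0.467 -0.213  0.072] hi [ 0.489 -0.19   0.078]
top blue [ 335  161   89   73 5430] [378.7 194.4] med [ 0.544 -0.214  0.064] lo [ 0.466 -0.309  0.061] hi [ 0.611 -0.118  0.067]
side orange [293 197  10   6  47] [297.7 199.2] med [ 0.483 -0.134  0.074] lo [ 0.472 -0.143  0.069] hi [ 0.494 -0.121  0.076]
side orange [279 225  11   7  66] [284.2 228.1] med [ 0.475 -0.276  0.074] lo [ 0.463 -0.285  0.065] hi [ 0.487 -0.257  0.076]
side yellow [287 210  10   7  61] [291.4 213. ] med [ 0.48  -0.206  0.074] lo [ 0.469 -0.214  0.069] hi [ 0.491 -0.19   0.076]
side blue [298 196  32  29 411] [316.6 207.1] med [ 0.538 -0.149  0.063] lo [ 0.494 -0.204  0.061] hi [ 0.569 -0.098  0.066]
side blue [300 211   4   9  16] [301.1 214.5] med [ 0.501 -0.194  0.063] lo [ 0.498 -0.211  0.061] hi [ 0.507 -0.173  0.065]
side blue [305 219  21  15  94] [315.5 225.1] med [ 0.544 -0.234  0.064] lo [ 0.519 -0.265  0.062] hi [ 0.568 -0.212  0.066]
side blue [326 223   4  10  21] [327.7 227.2] med [ 0.576 -0.238  0.064] lo [ 0.57  -0.26   0.062] hi [ 0.579 -0.222  0.066]
```

View pics/s9.png

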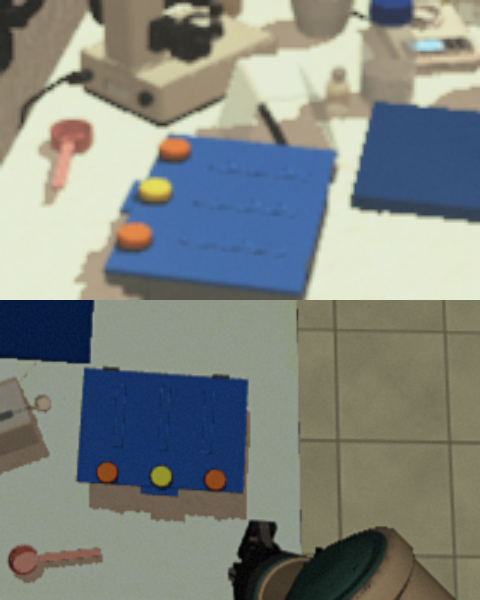

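The lid is flat with its face at 64 mm, and all three caps sit at 75 mm. The scoop and jar haven't moved, and the gripper is clear.

```bash
python3 -c "
from bench import finish_job
print(finish_job())"
```

```text
the job is handed in; nothing more can be done
None
```

The case is closed and handed in (no verdict was returned): the lid is down without a slam, the yellow stud was pressed first and then the two orange ones, all three caps measure 75 mm (home), and the jar and scoop look undisturbed.

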